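Put the straightedge away behind the last post

ROBOT

A 6-joint arm with a two-finger parallel gripper is mounted at the origin on the work surface. World frame = base frame: x ahead of the robot, y to its left, z up, the work surface at z = 0. Lengths are in m, angles in rad, forces in N, time in s.
With the tool pointing down it reaches from about 0.25 to 0.725 m from the base axis. Payload 4 kg.
Tool frame: the origin (TCP) lies between the finger pads; the fingertips stand 11 mm ahead of it and the grasp point (between the pads) lies 8 mm behind it (bot.tip_extent is the distance from the TCP to the fingertips, in m); z points along the fingers, y is the line along which they close (so a half turn about z gives the same grasp; the last joint's range is limited). The gripper opens to 85 mm and grips with 20 to 120 N. Pads are 22 mm wide; open, the fingers measure 114 mm over their backs; the gripper's body (76 mm by 85 mm) begins 54 mm behind the grasp point. The pads swing forward as they close: fully open they stand 13 mm farther back than shut.
Start: joints at [-1.226, 0.241, 0.005, 1.335, 0, 1.571], TCP at [0.169, -0.471, 0.242] pointing down, gripper open.
Joint ranges: [-2.72, 2.72], [-1.05, 1.87], [-1.09, 1.28], [-1.99, 2.15], [-1.42, 1.44], [-3.14, 3.14]. Speed limits (rad/s): [2.79, 2.79, 3.14, 3.14, 3.14, 3.14].

INTERFACE

Orientations are given as a unit quaternion [x, y, z, w].
In Python, from workcell import bot gives the robot as it stands. The module is installed in compiled form; this text tells all that it offers.
- The arm moves only by the tool drive_tool, never from a script. Its argument "rows" is a list of rows, each an object of numbers: "dx", "dy", "dz": the shift along the tool's x, y, z in units of 50 mm (1.0 is 50 mm); "wx", "wy", "wz": the turn, a rotation vector about the tool's x, y, z in units of 5 degrees (1.0 is 5 degrees); "hand": the finger opening in mm, from 0 to 85.4. A call has 1 to 20 rows; each row is the pose to reach, as a shift and turn from the pose commanded when the call began, along the tool's axes at that moment; what a row does not reach only later rows make up. A row lasts 1/10 s, in which the tool goes at most 50 mm and 8.59 degrees, less where a joint would pass 70% of its speed; a pose out of reach is approached as far as the arm can. A call with a gripper value outside its range is refused whole. The fingers move at their own pace and stop on an object; the grip force is fixed at half the most. Time passes only in rows, so rows that repeat a pose let the fingers close. It gives the time, the measured TCP pose, the force, the opening and the grip force at its end, in the units of the state.
- bot.get_obs(): the state, without advancing time (a new reading comes with each control period).
- bot.camera(name): name is "side" or "top" or "wrist"; returns the picture (384x512x3 uint8, red, green, blue); there is no depth.
- bot.get_calibration(name): a dict with "vfov" (degrees; the focal length in pixels is half the picture's height over the tangent of half this angle, whatever the lens; pixels are square), "cx", "cy" (the principal point, pixels), "origin" and "rotation" of the camera in the world; the wrist camera has in their place "mount" (4x4, takes a point from camera to tool coordinates, whose origin is the TCP and whose axes are the flange's). Camera axes: x right, y up, looking along -z (the intrinsics and any distortion apply to the point x, -y, -z); pixel columns grow to the right and rows downward; lengths in m; the calibration is good to about 2 mm. The wrist camera is an equidistant fisheye: a pixel r from the principal point sees the ray r / f radians off the axis. A picture is of the moment at which its call begins: read the wrist's pose just before it. get_calibration takes no time and is no camera call.
- bot.job_done(): hands the job in; it is judged then, once.
Trained networks look in the newest picture that a camera, given by its name, has taken for a name from the list of things; names that differ only in an ending like _2 or _b are one class to them, and where a whole thing is asked for, a point or a joint stands for the part that bears it (a point fixed in the world has none). Each returns a list of dicts, best first, with "score" (0 to 1); they miss things now and then, are a little off and sometimes report something else, mostly with a low value. They report only what shows in the picture. A call takes as long as a camera call. They do not tell look-alikes from the thing itself.
- bot.look_for(camera, thing): "extent" ([centre column, centre row, width, height] in pixels, round what is visible of it).
- bot.outline_of(camera, thing): "region" (384x512 bool, what is visible of it) and "extent" ([centre column, centre row, width, height] in pixels, round what is visible of it).
The state is a dict: "clock": time; "joint_pos": joint angles; "joint_vel": joint speeds; "tau": joint torques, N m; "eef_pos": TCP position; "tool_rot": TCP orientation; "ft_force": force on the tool from outside, world axes, zero at the start; "ft_torque": the same for the moment, N m; "grip_width": finger opening in m; "grasp_force": force on a finger pad.
Only numpy, scipy, OpenCV 4.12 (cv2) and the standard library are available. Lean on these libraries where they do the work, as an engineer would, in place of code of your own. Each camera call takes 0.05 s, during which the arm holds its last target. There are 200 camera calls.

TASK

Put the aluminium straightedge away by pushing it across the bench with the fingertips: push its right-hand end into the bay and in behind the steel last post, then push its left-hand end round so that the whole straightedge lies behind the post, flat against the wooden upstand, between the black paint caddy and the thread tray. Only push it: do not take it between the fingers or lift it, and leave the other things on the bench where they are.

Things in the scene. Friction and masses are not known exactly. Their poses are not given: they have to be found in the camera images.
- straightedge: Loose aluminium box-section straightedge, 320 mm long (own y), 34 mm wide (own x), 24 mm high, black end caps, red grip strip on top (1 mm thick). All its upright sides are solid. 0.2 to 0.42 kg; slides and turns on the bench under light pushes. Origin: centre of its underside. At yaw 0 its own +x points away from the robot. It starts in front of the bay, left of the post.
- right_end (a point): Centre of the straightedge's right-hand end face (its own -y end, 160 mm from its middle), at half its height (12 mm above its underside).
- left_end (a point): Centre of the straightedge's left-hand end face (its own +y end, 160 mm from its middle), at half its height.
- bench_back: Fixed wooden upstand along the back, 40 mm high, 18 mm thick, 800 mm long, with the bay in front of it. Origin: on the bench at the foot of its robot-side face, at the middle of the bay. Own x points away from the robot into the upstand (its face is x = 0, the bay is at x < 0); y along it to the left; z up. The bay is 360 mm long, y = -180 to +180 mm.
- caddy_corner (a point): Bottom corner, facing robot and bay, of the fixed black caddy of paint pots that closes the bay on the left: 95 mm out from the upstand, 180 mm left of the bay's middle. The caddy is 180 mm long (to the left from here), 95 mm deep, its walls 42 mm high, its pots up to 57 mm high.
- tray_corner (a point): Bottom corner, facing robot and bay, of the fixed light wooden thread tray that closes the bay on the right: 95 mm out from the upstand, 180 mm right of the bay's middle. The tray is 180 mm long (to the right from here), 95 mm deep, its walls 35 mm high, its thread cones up to 106 mm high.
- last_post: Fixed round steel shoe-last post, 32 mm in diameter, 66 mm high, with a 13 mm pin on top up to 90 mm. Origin: its axis at the bench. It stands at the right of the bay's mouth, 110 to 130 mm right of the bay's middle, with 65 to 75 mm clear between its back and the upstand. The clear gap from post to caddy (about 285 mm) is shorter than the straightedge.
- thread_cone: Loose cone of blue thread, 60 mm across its foot and 98 mm high, origin at its underside. Leave alone.
- paint_bottle: Loose small white paint bottle with a red label, 38 mm across, 85 mm high, origin at its underside. Leave alone.
- spray_can: Loose white spray can with a red cap, 52 mm across, 150 mm high, origin at its underside. Leave alone.
- tape_roll: Loose roll of yellow tape lying flat, 84 mm across, 24 mm high, origin at its underside. Leave alone.
- water_cup: Loose blue cup, 66 mm across its rim, 75 mm high, origin at its underside. Leave alone.
- sneaker: Loose blue canvas sneaker, about 265 mm long and 95 mm high, toe towards its own +x, origin under its middle. Leave alone.
- swatch_block: Loose orange pad of colour swatches, 75 x 55 x 30 mm, origin at its underside. Leave alone.
Things that resemble listed ones, but are neither listed nor needed, are in the scene too. What is shaped like the last_post but pink is not meant.

How it is judged:
On the way:
1. the right-hand end is in the bay behind the post while the straightedge is still at an angle (x of right_end in the frame of bench_back above -0.08 m and y of right_end in the frame of last_post below 0 m and angle between the y axis of straightedge and the y axis of bench_back, either way round above 0.08 rad), for 0.05 s.
At the end, for the whole second after the job is handed in: The straightedge lies flat on the bench inside the bay, behind the post and between caddy and tray, at rest, its long side within 6 mm of the upstand at both ends (x of each of right_end, left_end in the frame of bench_back above -0.023 m and y of right_end in the frame of bench_back below -0.135 m and y of left_end in the frame of bench_back above 0.135 m and height (world z) of straightedge below 0.004 m and angle between straightedge's own z axis and vertical below 0.05 rad and linear speed of straightedge below 0.01 m/s); the robot touches nothing.
It fails at once if the straightedge is lifted (more than 8 mm) or tipped (height (world z) of straightedge above 0.008 m or angle between straightedge's own z axis and vertical above 0.12 rad).
It fails at once if the straightedge is taken between the fingers (x of the grasp point in the frame of straightedge between -0.014 and 0.014 m and y of the grasp point in the frame of straightedge between -0.157 and 0.157 m and z of the grasp point in the frame of straightedge below 0.034 m).
It fails at once if another thing on the bench is moved by more than 20 mm (distance of any of thread_cone, paint_bottle, spray_can, tape_roll, water_cup, sneaker, swatch_block from where it was at the start of the episode above 0.02 m).
It fails at once if another thing on the bench is knocked over (angle between any of thread_cone, paint_bottle, spray_can, water_cup's own z axis and vertical above 0.3 rad).
It also fails if it takes over 72 s, if anything falls off the work surface, if the arm or the gripper's body presses on something with over 40 N, if the wrist force passes 120 N, or if a joint passes its speed limit or range.

## Working session

There is one attempt and no reset: what is moved stays moved. The work goes in short steps, Python scripts to look and compute and a tool call to move; the robot and the scene stay as the last step left them, time stands still between calls to the robot, and variables do not carry over. Pictures are saved under pics/ and viewed, at most 10 in all, crops included, and the job is handed in when it is done.

Besides the shell and the picture viewer there is one more tool, called after "Call:" in YAML: its name, and indented under it one key for each argument. drive_tool: Moves the arm, as the interface text tells. Its arguments: {"type":"object","properties":{"rows":{"type":"array","items":{"type":"object","properties":{"dx":{"type":"number"},"dy":{"type":"number"},"dz":{"type":"number"},"wx":{"type":"number"},"wy":{"type":"number"},"wz":{"type":"number"},"hand":{"type":"number"}}}}},"required":["rows"]}

```bash
mkdir -p pics
cat > h.py <<'E'
from workcell import bot
import numpy as np, cv2
from scipy.spatial.transform import Rotation as R
def pix2w(cam,u,v,z=0.):
    c=bot.get_calibration(cam); f=192/np.tan(np.radians(c['vfov'])/2)
    d=np.array(c['rotation'])@np.array([(u-c['cx'])/f,-(v-c['cy'])/f,-1]); o=np.array(c['origin'])
    return o+d*(z-o[2])/d[2]
def save(n,im,s=1.5): cv2.imwrite('pics/'+n,cv2.resize(im[...,::-1],None,fx=s,fy=s,interpolation=cv2.INTER_CUBIC))
E
python3 - <<'E'
from h import *
for c in ['top','side']:
    im=bot.camera(c); save(c+'1.png',im); np.save(c+'1.npy',im)
    k=bot.get_calibration(c); print(c,{a:np.round(b,4).tolist() if not isinstance(b,(dict,str)) else b for a,b in k.items()})
    for t in ['straightedge','bench_back','last_post','caddy_corner','tray_corner','thread_cone','paint_bottle','spray_can','tape_roll','water_cup','sneaker','swatch_block']:
        try: r=bot.look_for(c,t)
        except Exception as e: print(t,e); continue
        for q in r[:3]:
            u,v=q['extent'][:2]; print(t,round(q['score'],2),np.round(q['extent'],0), np.round(pix2w(c,u,v),3)[:2])
o=bot.get_obs(); print(o['clock'],o['eef_pos'],o['tool_rot'])
E
```

```text
top {'vfov': 57.2405, 'cx': 256.4645, 'cy': 186.3484, 'origin': [0.2756, 0.0803, 1.2151], 'rotation': [-0.0639, 0.067, 0.7072, -0.7009]}Traceback (most recent call last):
  File "<stdin>", line 9, in <module>
  File "h.py", line 6, in pix2w
    d=np.array(c['rotation'])@np.array([(u-c['cx'])/f,-(v-c['cy'])/f,-1]); o=np.array(c['origin'])
      ~~~~~~~~~~~~~~~~~~~~~~~^~~~~~~~~~~~~~~~~~~~~~~~~~~~~~~~~~~~~~~~~~~~
ValueError: matmul: Input operand 1 has a mismatch in its core dimension 0, with gufunc signature (n?,k),(k,m?)->(n?,m?) (size 3 is different from 4)
```

```bash
sed -i "s/np.array(c\['rotation'\])@np/R.from_quat(c['rotation']).as_matrix()@np/" h.py
python3 - <<'E'
from h import *
for c in ['top','side']:
    im=bot.camera(c); save(c+'1.png',im); np.save(c+'1.npy',im)
    k=bot.get_calibration(c); print(c,{a:np.round(b,4).tolist() if not isinstance(b,(dict,str)) else b for a,b in k.items()})
    for t in ['straightedge','bench_back','last_post','caddy_corner','tray_corner','thread_cone','paint_bottle','spray_can','tape_roll','water_cup','sneaker','swatch_block']:
        try: r=bot.look_for(c,t)
        except Exception as e: print(t,e); continue
        for q in r[:3]:
            u,v=q['extent'][:2]; print(t,round(q['score'],2),np.round(q['extent'],0), np.round(pix2w(c,u,v),3)[:2])
o=bot.get_obs(); print(o['clock'],o['eef_pos'],o['tool_rot'])
E
```

```text
top {'vfov': 57.2405, 'cx': 256.4645, 'cy': 186.3484, 'origin': [0.2756, 0.0803, 1.2151], 'rotation': [-0.0639, 0.067, 0.7072, -0.7009]}
straightedge 0.65 [244. 193.  90.  17.] [0.48  0.117]
bench_back 0.69 [278. 147. 225.  42.] [ 0.646 -0.005]
bench_back 0.57 [244. 192.  94.  15.] [0.483 0.117]
last_post 0.59 [285. 217.  15.  14.] [ 0.396 -0.024]
last_post 0.55 [312. 159.  10.  14.] [ 0.599 -0.126]
caddy_corner 0.9 [278. 146. 227.  41.] [ 0.65  -0.005]
tray_corner 0.96 [278. 146. 225.  40.] [ 0.65  -0.005]
thread_cone 0.68 [346. 193.  17.  14.] [ 0.477 -0.238]
paint_bottle 0.63 [377. 184.  13.  14.] [ 0.508 -0.351]
spray_can 0.86 [386. 229.  30.  18.] [ 0.351 -0.371]
tape_roll 0.76 [320. 227.  28.  26.] [ 0.358 -0.144]
water_cup 0.77 [169. 249.  25.  22.] [0.288 0.373]
sneaker 0.96 [109. 206.  77.  59.] [0.437 0.586]
sneaker 0.71 [279. 147. 227.  41.] [ 0.645 -0.009]
swatch_block 0.82 [404. 207.  24.  24.] [ 0.425 -0.44 ]
side {'vfov': 45.282, 'cx': 253.5627, 'cy': 193.7394, 'origin': [0.4424, -1.077, 1.1862], 'rotation': [0.3856, -0.0132, -0.0093, 0.9225]}
straightedge 0.9 [250. 19
[... 182 characters left out ...]
.086]
caddy_corner 0.62 [303. 232.  44. 181.] [ 0.659 -0.063]
tray_corner 0.87 [303. 229.  47. 183.] [ 0.66 -0.05]
thread_cone 0.79 [250. 262.  21.  30.] [ 0.477 -0.187]
paint_bottle 0.58 [259. 294.  15.  22.] [ 0.501 -0.306]
spray_can 0.66 [203. 290.  23.  43.] [ 0.33  -0.289]
tape_roll 0.57 [216. 249.  26.  25.] [ 0.365 -0.133]
water_cup 0.72 [199. 142.  14.  24.] [0.28  0.431]
sneaker 0.8 [237. 117.  43.  42.] [0.436 0.607]
sneaker 0.44 [215. 247.  21.  22.] [ 0.363 -0.125]
swatch_block 0.6 [235. 328.  25.  20.] [ 0.429 -0.417]
swatch_block 0.39 [286. 240.  15.  24.] [ 0.597 -0.096]
1.4 [ 0.16900095 -0.47058155  0.24232194] [ 9.85176004e-01  1.71546614e-01 -4.87028176e-06  1.53751876e-05]
```

View pics/top1.png

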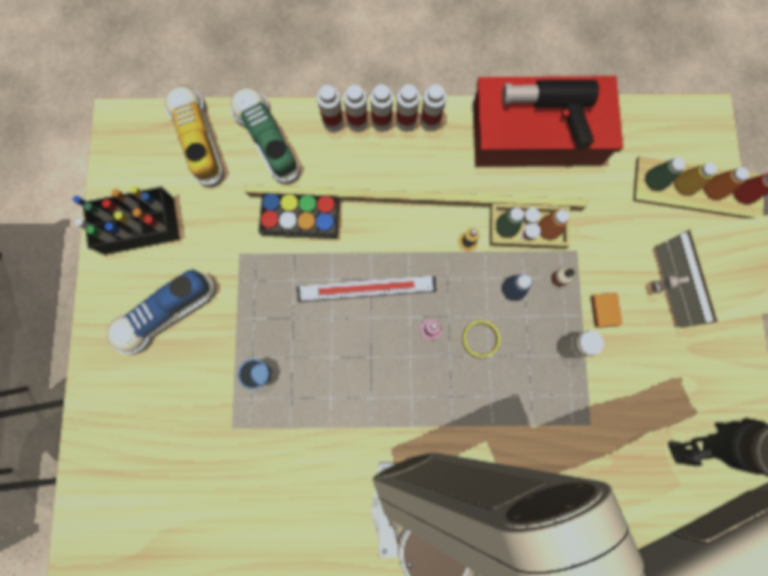

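View pics/side1.png

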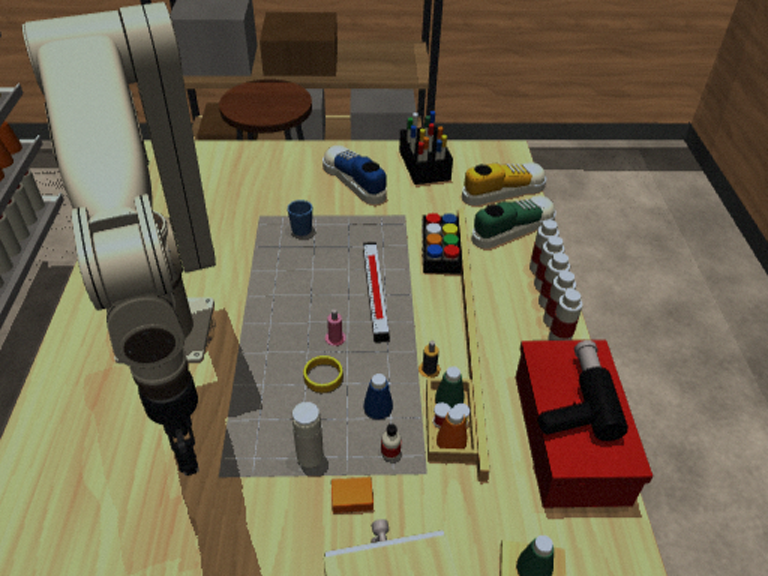

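Run:
```python
from h import *
a=np.load('top1.npy')[118:218,150:400]; b=np.load('side1.npy')[135:325,230:330]
A=cv2.resize(a,None,fx=3,fy=3,interpolation=cv2.INTER_CUBIC); B=cv2.resize(np.rot90(b),None,fx=3,fy=3,interpolation=cv2.INTER_CUBIC)
im=np.zeros((600,750,3),np.uint8); im[:300]=A; im[300:,:570]=B; save('crop.png',im,1)
for c in ['top','side']:
    bot.camera(c)
    for t in ['straightedge','last_post']:
        for q in bot.outline_of(c,t)[:2]:
            m=q['region'].astype(np.uint8); p=np.argwhere(m)[:,::-1].astype(np.float32)
            r=cv2.minAreaRect(p); bx=cv2.boxPoints(r)
            print(c,t,round(q['score'],2),r,[np.round(pix2w(c,*x,0.024 if t[0]=='s' else 0.03)[:2],3).tolist() for x in bx])
            n=np.array([np.round(pix2w(c,*x,0.015)[:2],3) for x in p]); print(n.mean(0))
k=bot.get_calibration('wrist');print(k)
```

```text
top straightedge 0.74 ((243.98529052734375, 192.30882263183594), (10.584115982055664, 92.72605895996094), 85.60128784179688) [[0.486, 0.277], [0.508, -0.041], [0.471, -0.043], [0.449, 0.274]]
[0.47979979 0.11751245]
top last_post 0.63 ((311.0, 159.5), (15.0, 14.0), 90.0) [[0.618, -0.093], [0.618, -0.142], [0.564, -0.14], [0.564, -0.091]]
[ 0.59444624 -0.12090323]
top last_post 0.6 ((286.5, 219.5), (13.0, 13.0), 90.0) [[0.405, -0.005], [0.405, -0.049], [0.361, -0.047], [0.362, -0.004]]
[ 0.38458125 -0.02744375]
side straightedge 0.86 ((250.02310180664062, 193.68463134765625), (67.59893035888672, 10.294882774353027), 82.87498474121094) [[0.45, 0.282], [0.489, 0.289], [0.509, -0.057], [0.475, -0.062]]
[0.48235031 0.11295833]
side straightedge 0.22 ((234.0, 329.5), (23.0, 28.0), 90.0) [[0.386, -0.398], [0.465, -0.399], [0.464, -0.469], [0.388, -0.467]]
[ 0.42623016 -0.4288    ]
side last_post 0.73 ((286.0, 239.0), (24.0, 14.0), 90.0) [[0.575, -0.065], [0.622, -0.065], [0.613, -0.167], [0.568, -0.166]]
[ 0.59596377 -0.10905797]
side last_post 0.67 ((223.0, 218.0), (22.0, 12.0), 90.0) [[0.366, 0.03], [0.407, 0.029], [0.408, -0.072], [0.368, -0.071]]
[ 0.38613182 -0.01442273]
{'vfov': 65.70646984690485, 'cx': 256.657004928016, 'cy': 186.22639349006536, 'mount': array([[ 6.52443562e-05,  9.54581642e-01,  2.97949468e-01,
         7.63046842e-02],
       [ 9.99999988e-01, -1.04222345e-04,  1.14933521e-04,
        -8.33496413e-04],
       [ 1.40766421e-04,  2.97949457e-01, -9.54581637e-01,
        -1.32176413e-01],
       [ 0.00000000e+00,  0.00000000e+00,  0.00000000e+00,
         1.00000000e+00]])}
```

View pics/crop.png

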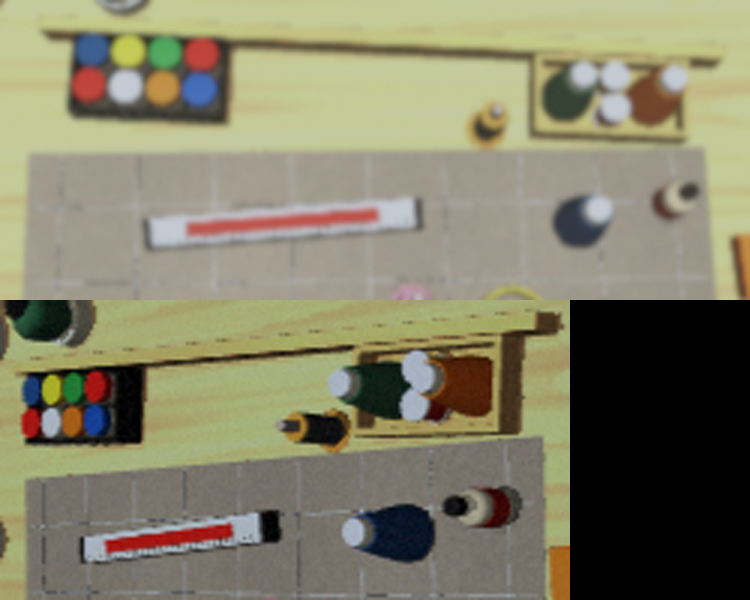

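Run:
```python
from h import *
T=lambda x,y,z: np.round(pix2w('top',150+x/3,118+y/3,z)[:2],3)
S=lambda x,y,z: np.round(pix2w('side',329-(y-300)/3,135+x/3,z)[:2],3)
print('caddy',T(228,122,0),T(228,122,.04),S(142,443,0)); print('tray',T(531,137,0),T(531,137,.035),S(357,437,0),S(357,437,.035))
print('foot',T(235,44,0),T(525,56,0),S(150,363,0),S(355,346,0)); print('uptop',T(235,40,.04),T(525,52,.04))
print('post',T(486,128,0.0),T(490,122,.066),T(495,109,.09),S(335,430,0),S(310,428,.066),S(282,426,.09))
print('edge',T(148,232,.012),T(418,214,.012),S(275,526,.012))
```

```text
caddy [0.605 0.182] [0.594 0.178] [0.602 0.184]
tray [ 0.583 -0.178] [ 0.574 -0.171] [ 0.584 -0.155] [ 0.58  -0.182]
foot [0.702 0.174] [ 0.684 -0.175] [0.701 0.169] [ 0.684 -0.154]
uptop [0.693 0.171] [ 0.675 -0.167]
post [ 0.595 -0.125] [ 0.584 -0.119] [ 0.593 -0.121] [ 0.594 -0.125] [ 0.591 -0.144] [ 0.593 -0.126]
edge [0.471 0.272] [ 0.49 -0.04] [ 0.491 -0.047]
```

Call:
drive_tool:
  rows:
    - {"dx":4.4,"dy":-4.5,"dz":0,"wz":1.6,"hand":85}
    - {"dx":8.75,"dy":-8.93,"dz":0,"wz":3.16,"hand":85}
    - {"dx":8.75,"dy":-8.93,"dz":0,"wz":3.16,"hand":85}
    - {"dx":8.75,"dy":-8.93,"dz":0,"wz":3.16,"hand":85}
    - {"dx":8.75,"dy":-8.93,"dz":0,"wz":3.16,"hand":85}
    - {"dx":8.75,"dy":-8.93,"dz":0,"wz":3.16,"hand":85}
    - {"dx":8.75,"dy":-8.93,"dz":0,"wz":3.16,"hand":85}
    - {"dx":8.75,"dy":-8.93,"dz":0,"wz":3.16,"hand":85}
    - {"dx":8.75,"dy":-8.93,"dz":0,"wz":3.16,"hand":85}
    - {"dx":8.75,"dy":-8.93,"dz":0,"wz":3.16,"hand":85}
    - {"dx":8.75,"dy":-8.93,"dz":0,"wz":3.16,"hand":85}
    - {"dx":8.75,"dy":-8.93,"dz":0,"wz":3.16,"hand":85}
    - {"dx":8.75,"dy":-8.93,"dz":0,"wz":3.16,"hand":85}
    - {"dx":8.75,"dy":-8.93,"dz":0,"wz":3.16,"hand":85}
    - {"dx":8.75,"dy":-8.93,"dz":0,"wz":3.16,"hand":85}
    - {"dx":8.75,"dy":-8.93,"dz":0,"wz":3.16,"hand":85}

```text
invalid input at $.rows[0]: expected keys dx, dy, dz, wx, wy, wz, hand
```

Call:
drive_tool:
  rows:
    - {"dx":4.4,"dy":-4.5,"dz":0,"wx":0,"wy":0,"wz":1.6,"hand":85}
    - {"dx":8.75,"dy":-8.93,"dz":0,"wx":0,"wy":0,"wz":3.16,"hand":85}
    - {"dx":8.75,"dy":-8.93,"dz":0,"wx":0,"wy":0,"wz":3.16,"hand":85}
    - {"dx":8.75,"dy":-8.93,"dz":0,"wx":0,"wy":0,"wz":3.16,"hand":85}
    - {"dx":8.75,"dy":-8.93,"dz":0,"wx":0,"wy":0,"wz":3.16,"hand":85}
    - {"dx":8.75,"dy":-8.93,"dz":0,"wx":0,"wy":0,"wz":3.16,"hand":85}
    - {"dx":8.75,"dy":-8.93,"dz":0,"wx":0,"wy":0,"wz":3.16,"hand":85}
    - {"dx":8.75,"dy":-8.93,"dz":0,"wx":0,"wy":0,"wz":3.16,"hand":85}
    - {"dx":8.75,"dy":-8.93,"dz":0,"wx":0,"wy":0,"wz":3.16,"hand":85}
    - {"dx":8.75,"dy":-8.93,"dz":0,"wx":0,"wy":0,"wz":3.16,"hand":85}
    - {"dx":8.75,"dy":-8.93,"dz":0,"wx":0,"wy":0,"wz":3.16,"hand":85}
    - {"dx":8.75,"dy":-8.93,"dz":0,"wx":0,"wy":0,"wz":3.16,"hand":85}
    - {"dx":8.75,"dy":-8.93,"dz":0,"wx":0,"wy":0,"wz":3.16,"hand":85}
    - {"dx":8.75,"dy":-8.93,"dz":0,"wx":0,"wy":0,"wz":3.16,"hand":85}
    - {"dx":8.75,"dy":-8.93,"dz":0,"wx":0,"wy":0,"wz":3.16,"hand":85}
    - {"dx":8.75,"dy":-8.93,"dz":0,"wx":0,"wy":0,"wz":3.16,"hand":85}

```text
clock: 3.3
eef_pos: [0.4335, 0.0586, 0.2423]
tool_rot: [0.998, 0.058, -0.002, -0.015]
ft_force: [-0.0, -0.5, 0.5]
grip_width: 0.0848
grasp_force: 0.0
```

```bash
cat >> h.py <<'E'
def wpix(u,v,z,o):
    c=bot.get_calibration('wrist'); f=192/np.tan(np.radians(c['vfov'])/2)
    a=np.array([u-c['cx'],-(v-c['cy'])]); r=np.hypot(*a); t=r/f
    d=np.array([*(a/max(r,1e-9)*np.sin(t)),-np.cos(t)]); M=np.array(c['mount'])
    Rt=R.from_quat(o['tool_rot']).as_matrix(); p0=Rt@M[:3,3]+o['eef_pos']; d=Rt@M[:3,:3]@d
    return p0+d*(z-p0[2])/d[2]
def st():
    o=bot.get_obs(); x=R.from_quat(o['tool_rot']).as_matrix()[:,0]
    print('t',round(o['clock'],2),'tcp',np.round(o['eef_pos'],4),'head',round(float(np.arctan2(x[1],x[0])),3),'f',np.round(o['ft_force'],1)); return o
def go(x,y,z,h=None):
    o=st(); M=R.from_quat(o['tool_rot']).as_matrix(); d=M.T@(np.array([x,y,z])-o['eef_pos'])/.05
    hh=np.arctan2(M[1,0],M[0,0]); print('cmd d',np.round(d,2),'wz',None if h is None else round(-np.degrees(h-hh)/5,2))
E
python3 - <<'E'
from h import *
bot.camera('wrist'); o=st(); im=bot.camera('wrist'); save('w1.png',im); print(bot.tip_extent)
for t in ['straightedge','last_post']:
    for q in bot.outline_of('wrist',t)[:2]:
        p=np.argwhere(q['region'])[:,::-1].astype(np.float32); print(t,q['score'],q['extent'],len(p))
        if t[0]=='s':
            n=np.array([wpix(*x,.024,o)[:2] for x in p],np.float32); r=cv2.minAreaRect(n); print(r,np.round(cv2.boxPoints(r),3).tolist())
        else: print(np.mean([wpix(*x,.03,o)[:2] for x in p],0))
go(.425,.095,.032,.069)
E
```

```text
t 3.35 tcp [0.4336 0.0586 0.2424] head 0.115 f [0.9 0.8 0.3]
0.011
straightedge 0.81 [225.7, 119.6, 253.3, 39.5] 6955Traceback (most recent call last):
  File "<stdin>", line 7, in <module>
  File "h.py", line 10, in wpix
    c=bot.get_calibration('wrist'); f=192/np.tan(np.radians(c['vfov'])/2)
ValueError: time passes only in moves, steps and waits
```

View pics/w1.png

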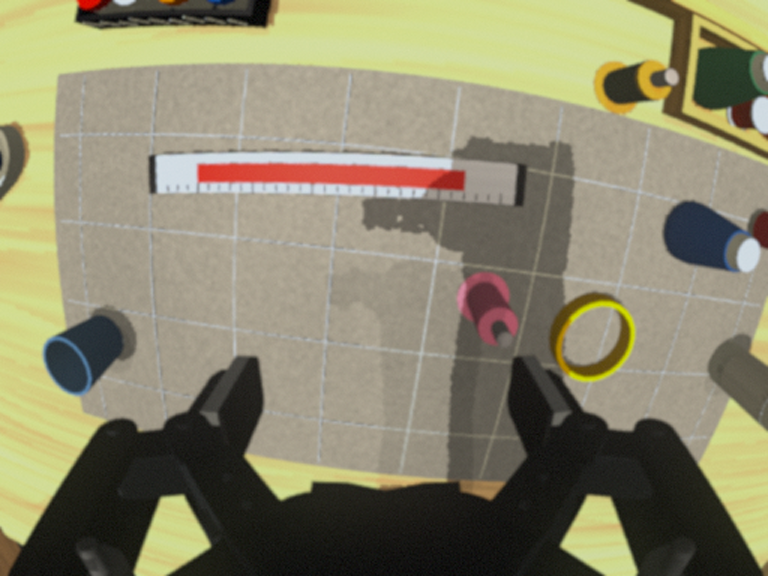

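```bash
python3 - <<'E'
import re
s=open('h.py').read().replace("c=bot.get_calibration('wrist'); f","c=CW; f").replace("def wpix","CW=bot.get_calibration('wrist')\ndef wpix")
open('h.py','w').write(s)
E
python3 - <<'E'
from h import *
o=st()
for n,u,v,z in [('LF',155,155,.024),('RF',523,165,.024),('RN',520,204,.024),('LN',152,192,.024),('caddy',268,25,0),('tray',668,108,0),('post',615,87,0),('posttop',660,79,.066)]:
    print(n,np.round(wpix(u/1.5,v/1.5,z,o)[:2],3))
go(.425,.095,.032,.069)
E
```

```text
t 3.45 tcp [0.4338 0.0586 0.2425] head 0.115 f [ 0.4 -0.7 -0.2]
LF [0.487 0.273]
RF [ 0.508 -0.036]
RN [ 0.476 -0.039]
LN [0.454 0.275]
caddy [0.605 0.187]
tray [ 0.59  -0.179]
post [ 0.594 -0.119]
posttop [ 0.597 -0.126]
t 3.45 tcp [0.4338 0.0586 0.2425] head 0.115 f [ 0.4 -0.7 -0.2]
cmd d [-0.09 -0.62  4.23] wz 0.52
```

```bash
python3 - <<'E'
s=open('h.py').read()
i=s.index('def go'); s=s[:i]+'''def go(x,y,z,h):
    o=st(); M=R.from_quat(o['tool_rot']).as_matrix(); d=M.T@(np.array([x,y,z])-o['eef_pos'])/.05
    D=np.array([[np.cos(h),np.sin(h),0],[np.sin(h),-np.cos(h),0],[0,0,-1]])
    print('cmd d',np.round(d,2),'w',np.round(np.degrees(R.from_matrix(M.T@D).as_rotvec())/5,2))
'''
open('h.py','w').write(s)
E
python3 - <<'E'
from h import *
go(.425,.098,.025,.067)
E
```

```text
t 3.45 tcp [0.4338 0.0586 0.2425] head 0.115 f [ 0.4 -0.7 -0.2]
cmd d [-0.08 -0.67  4.37] w [-0.35  0.01  0.55]
```

Call:
drive_tool:
  rows:
    - {"dx":-0.08,"dy":-0.67,"dz":1.0,"wx":-0.35,"wy":0,"wz":0.55,"hand":85}
    - {"dx":-0.08,"dy":-0.67,"dz":2.0,"wx":-0.35,"wy":0,"wz":0.55,"hand":85}
    - {"dx":-0.08,"dy":-0.67,"dz":3.0,"wx":-0.35,"wy":0,"wz":0.55,"hand":85}
    - {"dx":-0.08,"dy":-0.67,"dz":3.8,"wx":-0.35,"wy":0,"wz":0.55,"hand":85}
    - {"dx":-0.08,"dy":-0.67,"dz":4.2,"wx":-0.35,"wy":0,"wz":0.55,"hand":85}
    - {"dx":-0.08,"dy":-0.67,"dz":4.37,"wx":-0.35,"wy":0,"wz":0.55,"hand":85}
    - {"dx":-0.08,"dy":-0.67,"dz":4.37,"wx":-0.35,"wy":0,"wz":0.55,"hand":85}
    - {"dx":-0.08,"dy":-0.67,"dz":4.37,"wx":-0.35,"wy":0,"wz":0.55,"hand":85}

```text
clock: 4.25
eef_pos: [0.4302, 0.0589, 0.0254]
tool_rot: [0.998, 0.058, -0.002, -0.016]
ft_force: [0.6, 0.5, 0.7]
grip_width: 0.0849
grasp_force: 0.0
```

Run:
```python
from h import *
go(.425,.098,.015,.067); im=bot.camera('side'); save('s2.png',im[150:290,180:320],4)
```

```text
t 4.25 tcp [0.4302 0.0589 0.0254] head 0.116 f [0.6 0.5 0.7]
cmd d [-0.01 -0.78  0.23] w [-0.36  0.03  0.56]
```

View pics/s2.png

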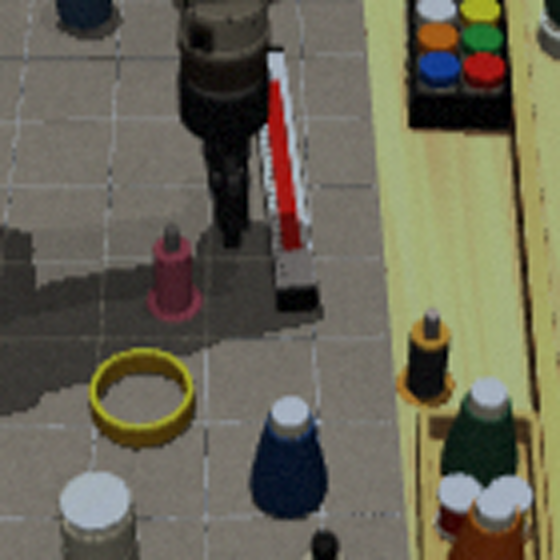

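Run:
```python
from h import *
o=bot.get_obs(); print(np.round(o['joint_pos'],3),np.round(o['tau'],1))
```

```text
[ 0.115  0.345 -0.491  0.735  0.032  3.141] [  0.  -33.9  17.1   0.1   0.1  -0. ]
```

Call:
drive_tool:
  rows:
    - {"dx":0,"dy":0,"dz":-1,"wx":0,"wy":0,"wz":0,"hand":85}
    - {"dx":0,"dy":0,"dz":-2,"wx":0,"wy":0,"wz":-2,"hand":85}
    - {"dx":0,"dy":0,"dz":-2,"wx":0,"wy":0,"wz":-18,"hand":85}
    - {"dx":0,"dy":0,"dz":-2,"wx":0,"wy":0,"wz":-18,"hand":85}
    - {"dx":0,"dy":0,"dz":-2,"wx":0,"wy":0,"wz":-18,"hand":85}
    - {"dx":0,"dy":0,"dz":-2,"wx":0,"wy":0,"wz":-18,"hand":85}
    - {"dx":0,"dy":0,"dz":-2,"wx":0,"wy":0,"wz":-18,"hand":85}
    - {"dx":0,"dy":0,"dz":-2,"wx":0,"wy":0,"wz":-18,"hand":85}
    - {"dx":0,"dy":0,"dz":-2,"wx":0,"wy":0,"wz":-18,"hand":85}
    - {"dx":0,"dy":0,"dz":-2,"wx":0,"wy":0,"wz":-18,"hand":85}
    - {"dx":0,"dy":0,"dz":-2,"wx":0,"wy":0,"wz":-18,"hand":85}
    - {"dx":0,"dy":0,"dz":-2,"wx":0,"wy":0,"wz":-18,"hand":85}
    - {"dx":0,"dy":0,"dz":-2,"wx":0,"wy":0,"wz":-18,"hand":85}

```text
clock: 5.6
eef_pos: [0.4317, 0.056, 0.1268]
tool_rot: [0.665, 0.747, 0.011, -0.011]
ft_force: [0.3, 0.4, -0.1]
grip_width: 0.085
grasp_force: 0.0
```

Call:
drive_tool:
  rows:
    - {"dx":0,"dy":0,"dz":0,"wx":0,"wy":0,"wz":-17,"hand":85}
    - {"dx":0,"dy":0,"dz":0,"wx":0,"wy":0,"wz":-17,"hand":85}
    - {"dx":0,"dy":0,"dz":0,"wx":0,"wy":0,"wz":-17,"hand":85}
    - {"dx":0,"dy":0,"dz":0,"wx":0,"wy":0,"wz":-17,"hand":85}
    - {"dx":0,"dy":0,"dz":0,"wx":0,"wy":0,"wz":-17,"hand":85}
    - {"dx":0,"dy":0,"dz":0,"wx":0,"wy":0,"wz":-17,"hand":85}
    - {"dx":0,"dy":0,"dz":0,"wx":0,"wy":0,"wz":-17,"hand":85}
    - {"dx":0,"dy":0,"dz":0,"wx":0,"wy":0,"wz":-17,"hand":85}
    - {"dx":0,"dy":0,"dz":0,"wx":0,"wy":0,"wz":-17,"hand":85}
    - {"dx":0,"dy":0,"dz":0,"wx":0,"wy":0,"wz":-17,"hand":85}
    - {"dx":0,"dy":0,"dz":0,"wx":0,"wy":0,"wz":-17,"hand":85}

```text
clock: 6.7
eef_pos: [0.4313, 0.056, 0.1261]
tool_rot: [-0.014, 1.0, 0.016, -0.002]
ft_force: [0.9, 0.5, 0.3]
grip_width: 0.0854
grasp_force: 0.0
```

Run:
```python
from h import *
go(.42,.1,.02,.067+np.pi); o=bot.get_obs(); print(np.round(o['joint_pos'],3))
```

```text
t 6.7 tcp [0.4313 0.056  0.1261] head -3.114 f [0.9 0.5 0.3]
cmd d [0.2  0.82 2.15] w [ 0.36 -0.02 -0.46]
[ 0.108  0.205 -0.363  1.003  0.032  0.081]
```

Call:
drive_tool:
  rows:
    - {"dx":0.2,"dy":0.4,"dz":0.5,"wx":0.36,"wy":0,"wz":-0.46,"hand":85}
    - {"dx":0.2,"dy":0.82,"dz":1.2,"wx":0.36,"wy":0,"wz":-0.46,"hand":85}
    - {"dx":0.2,"dy":0.82,"dz":1.8,"wx":0.36,"wy":0,"wz":-0.46,"hand":85}
    - {"dx":0.2,"dy":0.82,"dz":2.15,"wx":0.36,"wy":0,"wz":-0.46,"hand":85}
    - {"dx":0.2,"dy":0.82,"dz":2.15,"wx":0.36,"wy":0,"wz":-0.46,"hand":85}

```text
clock: 7.2
eef_pos: [0.417, 0.0999, 0.0173]
tool_rot: [-0.033, 0.999, -0.0, -0.004]
ft_force: [0.2, -0.2, 0.3]
grip_width: 0.0852
grasp_force: 0.0
```

Call:
drive_tool:
  rows:
    - {"dx":0,"dy":0,"dz":0.06,"wx":0,"wy":0,"wz":0,"hand":85}
    - {"dx":0,"dy":0,"dz":0.1,"wx":0,"wy":0,"wz":0,"hand":85}

```text
clock: 7.4
eef_pos: [0.4202, 0.1003, 0.0149]
tool_rot: [-0.034, 0.999, 0.0, -0.001]
ft_force: [-0.0, -1.3, -0.6]
grip_width: 0.0853
grasp_force: 0.0
```

Call:
drive_tool:
  rows:
    - {"dx":0,"dy":0,"dz":0.04,"wx":0,"wy":0,"wz":0,"hand":85}
    - {"dx":0,"dy":0,"dz":0.06,"wx":0,"wy":0,"wz":0,"hand":85}

```text
clock: 7.6
eef_pos: [0.4195, 0.1002, 0.0114]
tool_rot: [-0.034, 0.999, 0.0, -0.001]
ft_force: [-0.8, -0.0, 0.4]
grip_width: 0.0852
grasp_force: 0.0
```

Call:
drive_tool:
  rows:
    - {"dx":0,"dy":0,"dz":0.04,"wx":0,"wy":0,"wz":0,"hand":85}
    - {"dx":0,"dy":0,"dz":0.04,"wx":0,"wy":0,"wz":0,"hand":85}

```text
clock: 7.8
eef_pos: [0.4188, 0.1001, 0.0088]
tool_rot: [-0.035, 0.999, 0.0, -0.002]
ft_force: [0.9, 0.8, -0.1]
grip_width: 0.0853
grasp_force: 0.0
```

Call:
drive_tool:
  rows:
    - {"dx":-0.3,"dy":-0.04,"dz":0.02,"wx":0,"wy":0,"wz":0,"hand":85}
    - {"dx":-0.5,"dy":-0.07,"dz":0.02,"wx":0,"wy":0,"wz":0,"hand":85}
    - {"dx":-0.65,"dy":-0.09,"dz":0.02,"wx":0,"wy":0,"wz":0,"hand":85}
    - {"dx":-0.75,"dy":-0.1,"dz":0.02,"wx":0,"wy":0,"wz":-0.1,"hand":85}
    - {"dx":-0.86,"dy":-0.13,"dz":0.02,"wx":0,"wy":0,"wz":-0.3,"hand":85}
    - {"dx":-0.97,"dy":-0.16,"dz":0.02,"wx":0,"wy":0,"wz":-0.53,"hand":85}
    - {"dx":-1.08,"dy":-0.19,"dz":0.02,"wx":0,"wy":0,"wz":-0.76,"hand":85}
    - {"dx":-1.19,"dy":-0.22,"dz":0.02,"wx":0,"wy":0,"wz":-0.99,"hand":85}
    - {"dx":-1.3,"dy":-0.25,"dz":0.02,"wx":0,"wy":0,"wz":-1.22,"hand":85}
    - {"dx":-1.4,"dy":-0.28,"dz":0.02,"wx":0,"wy":0,"wz":-1.42,"hand":85}

```text
clock: 8.8
eef_pos: [0.4901, 0.0909, 0.0074]
tool_rot: [-0.097, 0.995, 0.0, -0.002]
ft_force: [-1.1, 0.2, 0.6]
grip_width: 0.0848
grasp_force: 0.5
```

```bash
cat >> h.py <<'E'
O=np.array([.690,-.002]); YB=-.053
def bench(p): return R.from_euler('z',-YB).as_matrix()[:2,:2]@(np.array(p)[:2]-O)
def edge(cam='top',z=.024):
    C=bot.get_calibration(cam); im=bot.camera(cam); f=192/np.tan(np.radians(C['vfov'])/2); Rm=R.from_quat(C['rotation']).as_matrix(); o=np.array(C['origin'])
    for q in bot.outline_of(cam,'straightedge')[:2]:
        p=np.argwhere(q['region'])[:,::-1]; d=np.c_[(p[:,0]-C['cx'])/f,-(p[:,1]-C['cy'])/f,-np.ones(len(p))]@Rm.T
        n=(o+d*((z-o[2])/d[:,2])[:,None])[:,:2].astype(np.float32); r=cv2.minAreaRect(n); b=cv2.boxPoints(r)
        b=b[np.argsort(b[:,1])]; re,le=b[:2].mean(0),b[2:].mean(0); v=le-re; yaw=np.arctan2(-v[0],v[1])
        print(cam,round(q['score'],2),'size',np.round(r[1],3),'R',np.round(re,3),'L',np.round(le,3),'c',np.round((re+le)/2,3),'yaw',round(float(yaw),3),'| bench R',np.round(bench(re),3),'L',np.round(bench(le),3),'th',round(float(yaw-YB),3))
    return im
E
python3 - <<'E'
from h import *
st(); edge('top'); edge('side')
E
```

```text
t 8.8 tcp [0.4901 0.0909 0.0074] head -2.947 f [-1.1  0.2  0.6]
top 0.66 size [0.039 0.318] R [ 0.542 -0.043] L [0.48 0.27] c [0.511 0.113] yaw 0.193 | bench R [-0.146 -0.049] L [-0.224  0.26 ] th 0.246
top 0.62 size [0.803 0.13 ] R [ 0.628 -0.395] L [0.667 0.407] c [0.647 0.006] yaw -0.049 | bench R [-0.041 -0.396] L [-0.045  0.407] th 0.004
side 0.82 size [0.039 0.173] R [ 0.548 -0.059] L [0.513 0.111] c [0.531 0.026] yaw 0.203 | bench R [-0.139 -0.064] L [-0.182  0.103] th 0.256
```

Call:
drive_tool:
  rows:
    - {"dx":-0.1,"dy":-0.04,"dz":0,"wx":0,"wy":0,"wz":-0.2,"hand":85}
    - {"dx":-0.2,"dy":-0.08,"dz":0,"wx":0,"wy":0,"wz":-0.4,"hand":85}
    - {"dx":-0.3,"dy":-0.12,"dz":0,"wx":0,"wy":0,"wz":-0.6,"hand":85}
    - {"dx":-0.4,"dy":-0.17,"dz":0,"wx":0,"wy":0,"wz":-0.8,"hand":85}
    - {"dx":-0.5,"dy":-0.21,"dz":0,"wx":0,"wy":0,"wz":-1.0,"hand":85}
    - {"dx":-0.6,"dy":-0.26,"dz":0,"wx":0,"wy":0,"wz":-1.2,"hand":85}
    - {"dx":-0.7,"dy":-0.3,"dz":0,"wx":0,"wy":0,"wz":-1.4,"hand":85}
    - {"dx":-0.8,"dy":-0.35,"dz":0,"wx":0,"wy":0,"wz":-1.6,"hand":85}
    - {"dx":-0.87,"dy":-0.38,"dz":0,"wx":0,"wy":0,"wz":-1.74,"hand":85}
    - {"dx":-0.87,"dy":-0.38,"dz":0,"wx":0,"wy":0,"wz":-1.74,"hand":85}

```text
clock: 10.0
eef_pos: [0.5369, 0.0805, 0.0073]
tool_rot: [-0.172, 0.985, 0.0, -0.002]
ft_force: [-0.1, -1.1, 0.2]
grip_width: 0.085
grasp_force: 0.0
```

Run:
```python
from h import *
st(); edge('top'); edge('side')
```

```text
t 10.0 tcp [0.5369 0.0805 0.0073] head -2.796 f [-0.1 -1.1  0.2]
top 0.65 size [0.042 0.321] R [ 0.611 -0.044] L [0.499 0.257] c [0.555 0.107] yaw 0.355 | bench R [-0.077 -0.046] L [-0.204  0.249] th 0.408
side 0.86 size [0.046 0.339] R [ 0.615 -0.06 ] L [0.501 0.259] c [0.558 0.099] yaw 0.344 | bench R [-0.072 -0.062] L [-0.203  0.25 ] th 0.397
```

Call:
drive_tool:
  rows:
    - {"dx":0.3,"dy":0,"dz":0,"wx":0,"wy":0,"wz":0,"hand":85}
    - {"dx":0.6,"dy":0,"dz":-0.5,"wx":0,"wy":0,"wz":0,"hand":60}
    - {"dx":0.6,"dy":0.5,"dz":-1.4,"wx":0,"wy":0,"wz":0,"hand":0}
    - {"dx":0.4,"dy":1.4,"dz":-1.4,"wx":0,"wy":0,"wz":0,"hand":0}
    - {"dx":0.2,"dy":2.3,"dz":-1.4,"wx":0,"wy":0,"wz":0,"hand":0}
    - {"dx":0,"dy":3.2,"dz":-1.4,"wx":0,"wy":0,"wz":0,"hand":0}
    - {"dx":-0.3,"dy":4.1,"dz":-1.4,"wx":0,"wy":0,"wz":0,"hand":0}
    - {"dx":-0.5,"dy":4.65,"dz":-1.4,"wx":0,"wy":0,"wz":0,"hand":0}
    - {"dx":-0.52,"dy":4.65,"dz":-0.9,"wx":0,"wy":0,"wz":0,"hand":0}
    - {"dx":-0.52,"dy":4.65,"dz":-0.4,"wx":0,"wy":0,"wz":0,"hand":0}
    - {"dx":-0.52,"dy":4.65,"dz":-0.23,"wx":0,"wy":0,"wz":0,"hand":0}
    - {"dx":-0.52,"dy":4.65,"dz":-0.23,"wx":0,"wy":0,"wz":0,"hand":0}

```text
clock: 11.4
eef_pos: [0.4804, 0.3075, 0.0176]
tool_rot: [-0.172, 0.985, -0.0, -0.004]
ft_force: [-0.2, -0.2, 0.2]
grip_width: 0.0
grasp_force: 0.0
```

Run:
```python
from h import *
o=st(); im=bot.camera('wrist'); save('w2.png',im); print(bot.get_obs()['grip_width']); edge('top')
```

```text
t 11.4 tcp [0.4804 0.3075 0.0176] head -2.796 f [-0.2 -0.2  0.2]
7.177157181223681e-06
top 0.69 size [0.037 0.312] R [ 0.606 -0.039] L [0.501 0.254] c [0.554 0.108] yaw 0.344 | bench R [-0.082 -0.041] L [-0.202  0.246] th 0.397
```

View pics/w2.png

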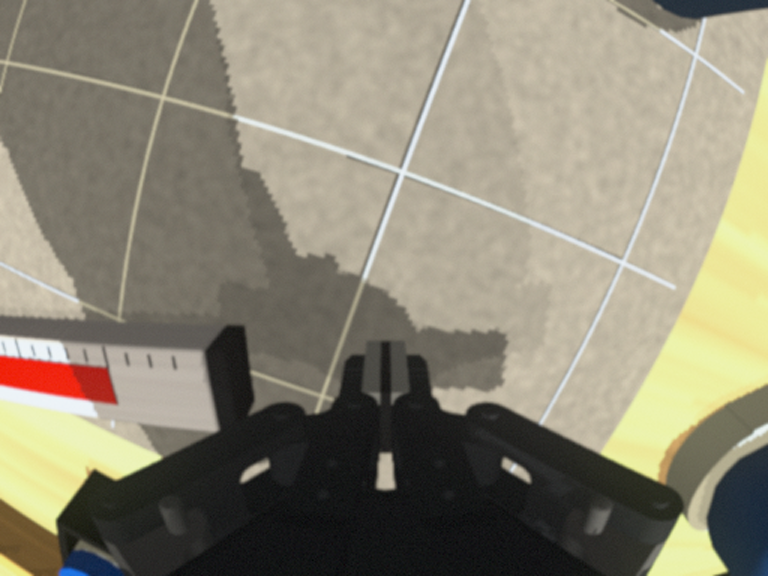

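Call:
drive_tool:
  rows:
    - {"dx":-0.05,"dy":-0.3,"dz":0,"wx":0,"wy":0,"wz":0,"hand":0}
    - {"dx":-0.05,"dy":-0.55,"dz":0,"wx":0,"wy":0,"wz":0,"hand":0}
    - {"dx":-0.05,"dy":-0.68,"dz":0,"wx":0,"wy":0,"wz":0,"hand":0}
    - {"dx":-0.05,"dy":-0.8,"dz":0,"wx":0,"wy":0,"wz":0,"hand":0}
    - {"dx":-0.05,"dy":-0.92,"dz":0,"wx":0,"wy":0,"wz":0,"hand":0}
    - {"dx":-0.05,"dy":-1.04,"dz":0,"wx":0,"wy":0,"wz":0,"hand":0}
    - {"dx":-0.05,"dy":-1.16,"dz":0,"wx":0,"wy":0,"wz":0,"hand":0}
    - {"dx":-0.05,"dy":-1.28,"dz":0,"wx":0,"wy":0,"wz":0,"hand":0}
    - {"dx":-0.05,"dy":-1.4,"dz":0,"wx":0,"wy":0,"wz":0,"hand":0}
    - {"dx":-0.05,"dy":-1.52,"dz":0,"wx":0,"wy":0,"wz":0,"hand":0}
    - {"dx":-0.05,"dy":-1.64,"dz":0,"wx":0,"wy":0,"wz":0,"hand":0}
    - {"dx":-0.05,"dy":-1.76,"dz":0,"wx":0,"wy":0,"wz":0,"hand":0}
    - {"dx":-0.05,"dy":-1.8,"dz":0,"wx":0,"wy":0,"wz":0,"hand":0}

```text
clock: 12.85
eef_pos: [0.5148, 0.2237, 0.0188]
tool_rot: [-0.171, 0.985, 0.0, -0.002]
ft_force: [-1.3, 2.4, 2.3]
grip_width: 0.0004
grasp_force: 1.3
```

Run:
```python
from h import *
st(); edge('top'); edge('side')
```

```text
t 12.85 tcp [0.5148 0.2237 0.0188] head -2.797 f [-1.3  2.4  2.3]
top 0.83 size [0.04 0.27] R [ 0.625 -0.093] L [0.534 0.161] c [0.58  0.034] yaw 0.346 | bench R [-0.06  -0.094] L [-0.164  0.154] th 0.399
side 0.78 size [0.047 0.335] R [ 0.631 -0.104] L [0.515 0.21 ] c [0.573 0.053] yaw 0.355 | bench R [-0.053 -0.105] L [-0.186  0.202] th 0.408
```

Call:
drive_tool:
  rows:
    - {"dx":0,"dy":-0.12,"dz":0,"wx":0,"wy":0,"wz":0,"hand":0}
    - {"dx":0,"dy":-0.24,"dz":0,"wx":0,"wy":0,"wz":0,"hand":0}
    - {"dx":0,"dy":-0.36,"dz":0,"wx":0,"wy":0,"wz":0,"hand":0}
    - {"dx":0,"dy":-0.48,"dz":0,"wx":0,"wy":0,"wz":0,"hand":0}
    - {"dx":0,"dy":-0.6,"dz":0,"wx":0,"wy":0,"wz":0,"hand":0}
    - {"dx":0,"dy":-0.72,"dz":0,"wx":0,"wy":0,"wz":0,"hand":0}
    - {"dx":0,"dy":-0.84,"dz":0,"wx":0,"wy":0,"wz":0,"hand":0}
    - {"dx":0,"dy":-0.96,"dz":0,"wx":0,"wy":0,"wz":0,"hand":0}
    - {"dx":0,"dy":-1.08,"dz":0,"wx":0,"wy":0,"wz":0,"hand":0}
    - {"dx":0,"dy":-1.2,"dz":0,"wx":0,"wy":0,"wz":0,"hand":0}
    - {"dx":0,"dy":-1.32,"dz":0,"wx":0,"wy":0,"wz":0,"hand":0}
    - {"dx":0,"dy":-1.44,"dz":0,"wx":0,"wy":0,"wz":0,"hand":0}
    - {"dx":0,"dy":-1.46,"dz":0,"wx":0,"wy":0,"wz":0,"hand":0}

```text
clock: 14.35
eef_pos: [0.5396, 0.155, 0.0188]
tool_rot: [-0.171, 0.985, 0.0, -0.002]
ft_force: [-0.7, 0.3, -0.3]
grip_width: -0.0001
grasp_force: 0.6
```

Run:
```python
from h import *
st(); im=edge('top'); im2=edge('side')
a=im[118:218,150:400]; b=im2[135:325,230:330]
A=cv2.resize(a,None,fx=3,fy=3,interpolation=cv2.INTER_CUBIC); B=cv2.resize(np.rot90(b),None,fx=3,fy=3,interpolation=cv2.INTER_CUBIC)
im=np.zeros((600,750,3),np.uint8); im[:300]=A; im[300:,:570]=B; save('crop2.png',im,1)
```

```text
t 14.35 tcp [0.5396 0.155  0.0188] head -2.797 f [-0.7  0.3 -0.3]
top 0.68 size [0.042 0.24 ] R [ 0.649 -0.161] L [0.571 0.067] c [ 0.61  -0.047] yaw 0.33 | bench R [-0.033 -0.161] L [-0.123  0.062] th 0.383
side 0.88 size [0.044 0.324] R [ 0.65  -0.164] L [0.541 0.141] c [ 0.595 -0.012] yaw 0.343 | bench R [-0.032 -0.164] L [-0.157  0.135] th 0.396
```

View pics/crop2.png

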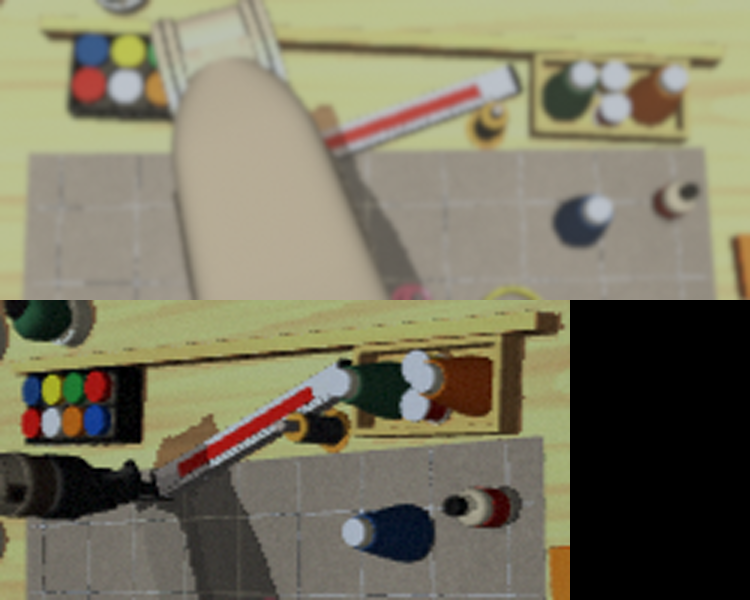

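Call:
drive_tool:
  rows:
    - {"dx":0,"dy":0.3,"dz":0,"wx":0,"wy":0,"wz":0,"hand":0}
    - {"dx":0.5,"dy":0.4,"dz":0,"wx":0,"wy":0,"wz":0,"hand":0}
    - {"dx":1.0,"dy":0.4,"dz":0,"wx":0,"wy":0,"wz":0,"hand":0}
    - {"dx":1.0,"dy":0.3,"dz":0,"wx":0,"wy":0,"wz":0,"hand":0}
    - {"dx":1.0,"dy":-0.4,"dz":0,"wx":0,"wy":0,"wz":0,"hand":0}
    - {"dx":0.96,"dy":-1.1,"dz":0,"wx":0,"wy":0,"wz":0,"hand":0}
    - {"dx":0.96,"dy":-1.49,"dz":0,"wx":0,"wy":0,"wz":0,"hand":0}
    - {"dx":0.96,"dy":-1.49,"dz":0,"wx":0,"wy":0,"wz":0,"hand":0}

```text
clock: 15.35
eef_pos: [0.521, 0.0681, 0.0192]
tool_rot: [-0.17, 0.985, 0.0, -0.001]
ft_force: [1.6, -0.1, 0.0]
grip_width: 0.0003
grasp_force: 0.0
```

Run:
```python
from h import *
edge('side')
for p in [(.5386,.0755,.348),(.5565,.0839,.25),(.5755,.0906,.15),(.5951,.0954,.05),(.6151,.0982,-.05)]: go(p[0],p[1],.0188,p[2]+np.pi)
```

```text
side 0.63 size [0.045 0.323] R [ 0.65  -0.164] L [0.543 0.141] c [ 0.597 -0.012] yaw 0.338 | bench R [-0.031 -0.164] L [-0.154  0.135] th 0.391
t 15.45 tcp [0.5196 0.0699 0.0189] head -2.797 f [-0.8  0.2 -0.1]
cmd d [-0.39 -0.02  0.  ] w [ 0.02 -0.04 -0.04]
t 15.45 tcp [0.5196 0.0699 0.0189] head -2.797 f [-0.8  0.2 -0.1]
cmd d [-0.79  0.01 -0.  ] w [ 0.02 -0.04  1.09]
t 15.45 tcp [0.5196 0.0699 0.0189] head -2.797 f [-0.8  0.2 -0.1]
cmd d [-1.19  0.01 -0.  ] w [ 0.02 -0.04  2.23]
t 15.45 tcp [0.5196 0.0699 0.0189] head -2.797 f [-0.8  0.2 -0.1]
cmd d [-1.59 -0.03 -0.  ] w [ 0.02 -0.04  3.38]
t 15.45 tcp [0.5196 0.0699 0.0189] head -2.797 f [-0.8  0.2 -0.1]
cmd d [-1.99 -0.11 -0.  ] w [ 0.01 -0.04  4.52]
```

Call:
drive_tool:
  rows:
    - {"dx":-0.2,"dy":-0.01,"dz":0,"wx":0,"wy":0,"wz":0,"hand":0}
    - {"dx":-0.35,"dy":-0.01,"dz":0,"wx":0,"wy":0,"wz":0,"hand":0}
    - {"dx":-0.46,"dy":0,"dz":0,"wx":0,"wy":0,"wz":0.2,"hand":0}
    - {"dx":-0.57,"dy":0,"dz":0,"wx":0,"wy":0,"wz":0.5,"hand":0}
    - {"dx":-0.68,"dy":0,"dz":0,"wx":0,"wy":0,"wz":0.8,"hand":0}
    - {"dx":-0.79,"dy":0.01,"dz":0,"wx":0,"wy":0,"wz":1.1,"hand":0}
    - {"dx":-0.9,"dy":0.01,"dz":0,"wx":0,"wy":0,"wz":1.4,"hand":0}
    - {"dx":-1.01,"dy":0.01,"dz":0,"wx":0,"wy":0,"wz":1.7,"hand":0}
    - {"dx":-1.12,"dy":0.01,"dz":0,"wx":0,"wy":0,"wz":2.0,"hand":0}
    - {"dx":-1.23,"dy":0.01,"dz":0,"wx":0,"wy":0,"wz":2.35,"hand":0}
    - {"dx":-1.34,"dy":0,"dz":0,"wx":0,"wy":0,"wz":2.65,"hand":0}
    - {"dx":-1.45,"dy":-0.01,"dz":0,"wx":0,"wy":0,"wz":3.0,"hand":0}
    - {"dx":-1.55,"dy":-0.03,"dz":0,"wx":0,"wy":0,"wz":3.3,"hand":0}
    - {"dx":-1.55,"dy":-0.03,"dz":0,"wx":0,"wy":0,"wz":3.3,"hand":0}

```text
clock: 16.85
eef_pos: [0.5939, 0.0944, 0.0186]
tool_rot: [-0.028, 1.0, 0.0, -0.001]
ft_force: [-0.6, -0.1, 0.5]
grip_width: 0.0002
grasp_force: 0.0
```

Run:
```python
from h import *
edge('side'); edge('top')
go(.6151,.0982,.0188,np.pi-.05)
```

```text
side 0.96 size [0.047 0.308] R [ 0.635 -0.153] L [0.622 0.155] c [0.629 0.001] yaw 0.042 | bench R [-0.047 -0.154] L [-0.076  0.153] th 0.095
top 0.74 size [0.803 0.127] R [ 0.628 -0.399] L [0.67  0.404] c [0.649 0.002] yaw -0.052 | bench R [-0.041 -0.4  ] L [-0.041  0.404] th 0.001
t 17.05 tcp [0.5928 0.0942 0.0186] head -3.084 f [ 0.1 -0.5 -0.1]
cmd d [-0.45  0.05 -0.01] w [-0.   -0.05  1.23]
```

Call:
drive_tool:
  rows:
    - {"dx":0.3,"dy":0,"dz":0,"wx":0,"wy":0,"wz":0,"hand":0}
    - {"dx":0.6,"dy":-0.3,"dz":0,"wx":0,"wy":0,"wz":0.6,"hand":85}
    - {"dx":0.6,"dy":-1.0,"dz":0,"wx":0,"wy":0,"wz":1.26,"hand":85}
    - {"dx":0.6,"dy":-1.58,"dz":0,"wx":0,"wy":0,"wz":1.26,"hand":85}
    - {"dx":0.6,"dy":-1.58,"dz":0,"wx":0,"wy":0,"wz":1.26,"hand":85}
    - {"dx":0.6,"dy":-1.58,"dz":0,"wx":0,"wy":0,"wz":1.26,"hand":85}
    - {"dx":0.6,"dy":-1.58,"dz":0.1,"wx":0,"wy":0,"wz":1.26,"hand":85}
    - {"dx":0.6,"dy":-1.58,"dz":0.2,"wx":0,"wy":0,"wz":1.26,"hand":85}
    - {"dx":0.6,"dy":-1.58,"dz":0.22,"wx":0,"wy":0,"wz":1.26,"hand":85}

```text
clock: 17.95
eef_pos: [0.5664, 0.0146, 0.0066]
tool_rot: [0.026, 1.0, -0.0, -0.003]
ft_force: [-0.3, 0.3, -0.6]
grip_width: 0.0851
grasp_force: 0.0
```

Run:
```python
from h import *
edge('side'); print(bot.get_obs()['grip_width'])
go(.6486,.0102,.008,np.pi-.053)
```

```text
side 0.92 size [0.041 0.279] R [ 0.634 -0.145] L [0.62  0.133] c [ 0.627 -0.006] yaw 0.054 | bench R [-0.048 -0.146] L [-0.078  0.131] th 0.107
0.08496069267962589
t 18.05 tcp [0.5667 0.0143 0.007 ] head 3.09 f [-0.2 -0.2  0.7]
cmd d [-1.64  0.   -0.03] w [-0.   -0.06  0.02]
```

Push squarely at the middle, stopping short of the upstand, then check the force as it closes.

Call:
drive_tool:
  rows:
    - {"dx":-0.2,"dy":0,"dz":0,"wx":0,"wy":0,"wz":0,"hand":85}
    - {"dx":-0.35,"dy":0,"dz":0,"wx":0,"wy":0,"wz":0,"hand":85}
    - {"dx":-0.45,"dy":0,"dz":0,"wx":0,"wy":0,"wz":0,"hand":85}
    - {"dx":-0.55,"dy":0,"dz":0,"wx":0,"wy":0,"wz":0,"hand":85}
    - {"dx":-0.65,"dy":0,"dz":0,"wx":0,"wy":0,"wz":0,"hand":85}
    - {"dx":-0.75,"dy":0,"dz":0,"wx":0,"wy":0,"wz":0,"hand":85}
    - {"dx":-0.85,"dy":0,"dz":0,"wx":0,"wy":0,"wz":0,"hand":85}
    - {"dx":-0.95,"dy":0,"dz":0,"wx":0,"wy":0,"wz":0,"hand":85}
    - {"dx":-1.05,"dy":0,"dz":0,"wx":0,"wy":0,"wz":0,"hand":85}
    - {"dx":-1.15,"dy":0,"dz":0,"wx":0,"wy":0,"wz":0,"hand":85}
    - {"dx":-1.25,"dy":0,"dz":0,"wx":0,"wy":0,"wz":0,"hand":85}
    - {"dx":-1.35,"dy":0,"dz":0,"wx":0,"wy":0,"wz":0,"hand":85}
    - {"dx":-1.43,"dy":0,"dz":0,"wx":0,"wy":0,"wz":0,"hand":85}

```text
clock: 19.35
eef_pos: [0.6391, 0.0098, 0.0074]
tool_rot: [0.026, 1.0, -0.0, -0.002]
ft_force: [-3.0, 0.5, 2.0]
grip_width: 0.0848
grasp_force: 1.3
```

Call:
drive_tool:
  rows:
    - {"dx":-0.06,"dy":0,"dz":0,"wx":0,"wy":0,"wz":0,"hand":85}
    - {"dx":-0.1,"dy":0,"dz":0,"wx":0,"wy":0,"wz":0,"hand":85}

```text
clock: 19.55
eef_pos: [0.6429, 0.0096, 0.0072]
tool_rot: [0.026, 1.0, -0.0, -0.003]
ft_force: [-7.8, 0.2, 5.1]
grip_width: 0.085
grasp_force: 3.9
```

Run:
```python
from h import *
edge('side'); go(.6486,.0102,.008,np.pi-.053)
```

```text
side 0.94 size [0.236 0.036] R [ 0.658 -0.158] L [0.682 0.077] c [ 0.67 -0.04] yaw -0.101 | bench R [-0.024 -0.157] L [-0.013  0.079] th -0.048
t 19.65 tcp [0.6429 0.0096 0.0071] head 3.089 f [-4.6 -0.4  2.6]
cmd d [-0.11  0.02 -0.02] w [-0.01 -0.07  0.  ]
```

Call:
drive_tool:
  rows:
    - {"dx":-0.05,"dy":0,"dz":0,"wx":0,"wy":0,"wz":0,"hand":85}
    - {"dx":-0.05,"dy":0,"dz":0,"wx":0,"wy":0,"wz":0,"hand":85}

```text
clock: 19.85
eef_pos: [0.6428, 0.0095, 0.007]
tool_rot: [0.026, 1.0, -0.0, -0.005]
ft_force: [-10.0, 0.5, 8.2]
grip_width: 0.0849
grasp_force: 5.2
```

Call:
drive_tool:
  rows:
    - {"dx":-0.04,"dy":0,"dz":0,"wx":0,"wy":0,"wz":0,"hand":85}
    - {"dx":-0.04,"dy":0,"dz":0,"wx":0,"wy":0,"wz":0,"hand":85}

```text
clock: 20.05
eef_pos: [0.6428, 0.0096, 0.0069]
tool_rot: [0.026, 1.0, -0.0, -0.007]
ft_force: [-15.0, 0.1, 10.2]
grip_width: 0.085
grasp_force: 7.6
```

Call:
drive_tool:
  rows:
    - {"dx":0.1,"dy":0,"dz":0,"wx":0,"wy":0,"wz":0,"hand":85}
    - {"dx":0.4,"dy":0,"dz":0,"wx":0,"wy":0,"wz":0,"hand":85}
    - {"dx":1.0,"dy":0,"dz":-0.4,"wx":0,"wy":0,"wz":0,"hand":85}
    - {"dx":1.9,"dy":0,"dz":-1.3,"wx":0,"wy":0,"wz":0,"hand":85}
    - {"dx":2.8,"dy":0,"dz":-2.2,"wx":0,"wy":0,"wz":0,"hand":85}
    - {"dx":3.6,"dy":0,"dz":-3,"wx":0,"wy":0,"wz":0,"hand":85}
    - {"dx":4,"dy":0,"dz":-3.5,"wx":0,"wy":0,"wz":0,"hand":85}
    - {"dx":4,"dy":0,"dz":-4,"wx":0,"wy":0,"wz":0,"hand":85}

```text
clock: 20.85
eef_pos: [0.4467, 0.02, 0.2097]
tool_rot: [0.026, 1.0, -0.0, -0.002]
ft_force: [1.8, 0.5, -0.3]
grip_width: 0.0848
grasp_force: 0.0
```

Run:
```python
from h import *
o=st(); im=edge('side'); im2=edge('top'); w=bot.camera('wrist')
B=cv2.resize(np.rot90(im[165:295,260:330]),None,fx=5,fy=5,interpolation=cv2.INTER_CUBIC)[:290]
A=cv2.resize(im2[118:178,190:360],None,fx=4.4,fy=4.4,interpolation=cv2.INTER_CUBIC)
c=np.zeros((600,800,3),np.uint8); c[:A.shape[0],:A.shape[1]]=A; c[300:300+B.shape[0],:B.shape[1]]=B; save('crop3.png',c,1); save('w3.png',w,1.5)
```

```text
t 20.85 tcp [0.4467 0.02   0.2097] head 3.089 f [ 1.8  0.5 -0.3]
side 0.83 size [0.312 0.04 ] R [ 0.659 -0.162] L [0.675 0.15 ] c [ 0.667 -0.006] yaw -0.051 | bench R [-0.022 -0.162] L [-0.023  0.151] th 0.002
side 0.19 size [0.103 0.042] R [ 0.589 -0.162] L [ 0.598 -0.059] c [ 0.594 -0.111] yaw -0.087 | bench R [-0.092 -0.165] L [-0.089 -0.062] th -0.034
top 0.92 size [0.315 0.039] R [ 0.66  -0.166] L [0.675 0.149] c [ 0.668 -0.009] yaw -0.045 | bench R [-0.021 -0.165] L [-0.023  0.15 ] th 0.008
```

View pics/crop3.png

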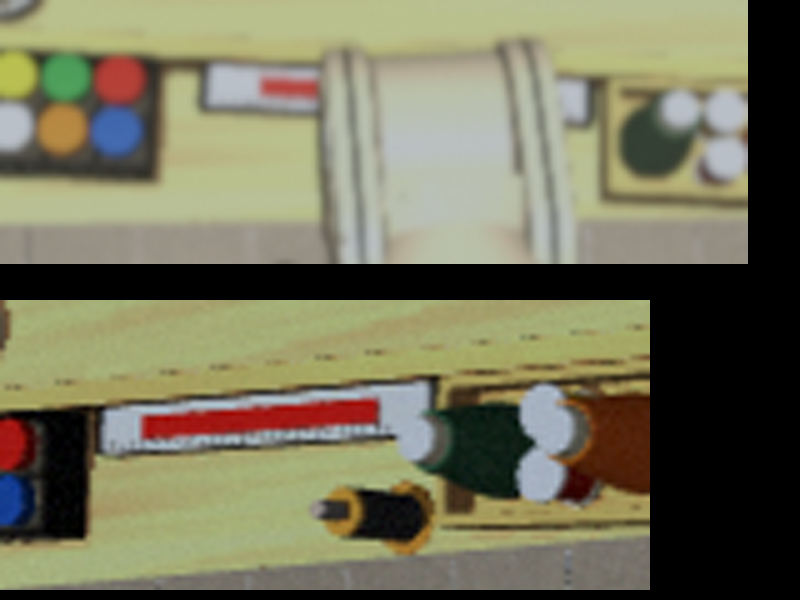

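View pics/w3.png

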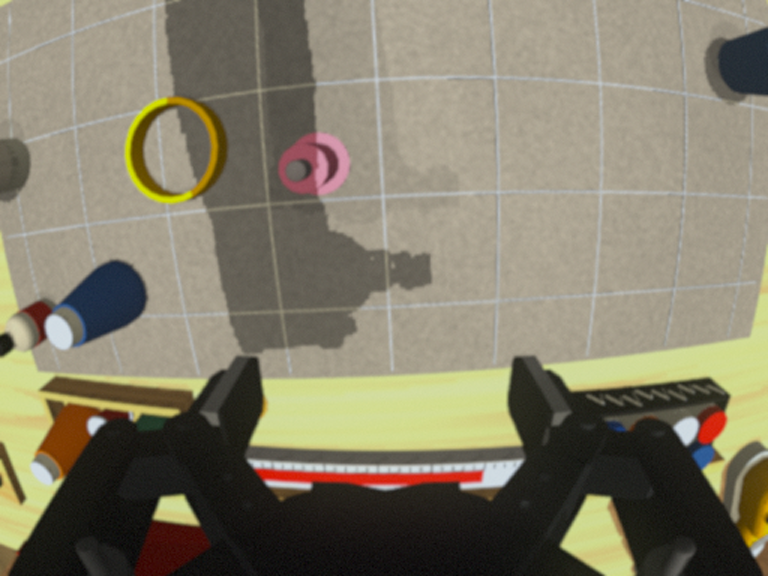

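```bash
python3 -c "
from workcell import bot
print(bot.job_done())"
```

```text
the job is handed in; nothing more can be done
None
```

The straightedge lies flat against the upstand, behind the post and between caddy and tray, and the job is handed in at about 21 s on the clock; the hand-in call gave no verdict.

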